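# Show the sake cups in the lever-lift display case

### The job

A customer wants to see the three small sake cups in the wider of the two display cases: press the lever on the front of that case down so that its lid stands wide open, keep it open for about three seconds, then let the lever come up again so that the lid closes. Work it by the lever only, without touching a lid, leave the other case (the square one with a single bowl) shut, and do not disturb the stemmed glass that stands between the two levers.

Things in the scene. Friction and masses are not known exactly. Their poses are not given: they have to be found in the camera images.
- cup_case_pad (a point): Centre of the top of the wide case's lever pad (black, 40 x 50 x 8 mm, on a steel arm from the middle of the case's front), 88 mm up at rest, sloping 11 degrees. x points to the case. Pressed, it goes nearly straight down 41 mm to a firm stop; the linked lid rises evenly with it to 60 degrees. Takes 5 to 8 N, more if quick; let go, lever and lid return by themselves within a second. Both cases have this lever.
- cup_case_lid: Lid of the wide case, the one to open: 260 mm wide, 150 mm deep, 8 mm thick: clear panel in an aluminium frame; under it three small glass sake cups in a row. Origin: middle of the lid's front edge (lever side), at the top of the dark wooden case, 80 mm up; the hinge line is 150 mm along its +x, on the case's rear edge. Its z is vertical when shut and leans by the opening angle, at most 1.05 rad. Shut, the lever pad is 122 mm along -x from the origin. 
- bowl_case_lid: Lid of the square case, to stay shut: 150 mm wide, 150 mm deep, 8 mm thick: clear panel in an aluminium frame; under it one glass bowl. Origin: middle of the lid's front edge (lever side), at the top of the dark wooden case, 80 mm up; the hinge line is 150 mm along its +x, on the case's rear edge. Its z is vertical when shut and leans by the opening angle, at most 1.05 rad. Shut, the lever pad is 122 mm along -x from the origin. 
- stem_glass: Stemmed clear wine glass, 150 mm tall, foot 64 mm and mouth 68 mm across, standing loose on the counter between the two levers. Origin: centre of the foot's underside; z up along the stem.
Mind the look-alikes: they are no part of the job. What is shaped like the stem_glass but yellow is not meant.

How it is judged:
On the way, in this order (a step that is already met when the one before it is completed fails the run):
1. the wide case's lid is held wide open (over 43 degrees) for 1.8 s (angle between cup_case_lid's own z axis and vertical above 0.75 rad), for 1.8 s.
2. the wide case's lid has closed again (angle between cup_case_lid's own z axis and vertical below 0.07 rad), for 0.2 s.
At the end, for the whole second after the job is handed in: Both lids are shut (within 4 degrees) and the stemmed glass stands upright (within 8 degrees), within 30 mm of where it was (angle between each of cup_case_lid, bowl_case_lid's own z axis and vertical below 0.07 rad and angle between stem_glass's own z axis and vertical below 0.15 rad and distance of stem_glass from where it was at the start of the episode below 0.03 m); the robot touches nothing.
It fails at once if the square case's lid is raised by more than 6 degrees (angle between bowl_case_lid's own z axis and vertical above 0.1 rad).
It fails at once if the robot touches a lid (contact force between any of the fingers, the arm and cup_case_lid above 1 N or contact force between any of the fingers, the arm and bowl_case_lid above 1 N).
It fails at once if the stemmed glass is tipped or shifted by more than 30 mm (not (angle between stem_glass's own z axis and vertical below 0.15 rad and distance of stem_glass from where it was at the start of the episode below 0.03 m)).
It also fails if it takes over 35 s, if anything falls off the work surface, if the arm or the gripper's body presses on something with over 40 N, if the wrist force passes 120 N, or if a joint passes its speed limit or range.

### The arm

A 6-joint arm with a two-finger parallel gripper is mounted at the origin on the work surface. World frame = base frame: x ahead of the robot, y to its left, z up, the work surface at z = 0. Lengths are in m, angles in rad, forces in N, time in s.
With the tool pointing down it reaches from about 0.25 to 0.775 m from the base axis. Payload 4 kg.
Tool frame: the origin (TCP) lies at the very end of the fingers, on their centre line; the grasp point (between the pads) lies 19 mm behind it (robot.hold_point_z is the distance from the TCP to the grasp point, in m); z points along the fingers, y is the line along which they close (so a half turn about z gives the same grasp; the last joint's range is limited). The gripper opens to 94 mm and grips with 3 to 60 N. Pads are 16 mm wide; open, the fingers measure 119 mm over their backs; the gripper's body (75 mm by 177 mm) begins 78 mm behind the grasp point.
Start: joints at [1.087, 0.087, 1.371, -0, 1.684, -0.103], TCP at [0.204, 0.511, 0.185] pointing down, gripper open.
Joint ranges: [-3.1, 3.1], [-0.76, 2.03], [0.27, 2.55], [-1.08, 4.22], [0.17, 2.65], [-2.57, 2.57]. Speed limits (rad/s): [2.79, 2.79, 3.14, 3.14, 3.14, 3.14].

### API

Orientations are given as [roll, pitch, yaw] about the fixed x, y, z axes, in that order (R = Rz(yaw) Ry(pitch) Rx(roll)).
In Python, from bench import robot gives the robot as it stands.
- The arm moves only by the tool carry_out, never from a script. Its argument "steps" is a list of rows, each a list of 3 entries, a list of its own where there are three numbers: the shift along the tool's x, y, z in m, then the turn about the tool's z in units of 10 degrees (1.0 is 10 degrees), then the closure, from -1 (fully open) to 1 (shut). In form: [[[tx, ty, tz], roll, jaw], ...]. A call has 1 to 10 rows; each row is the pose to reach, as a shift and turn from the pose commanded when the call began, along the tool's axes at that moment; what a row does not reach only later rows make up. A row lasts 1/8 s, in which the tool goes at most 62.5 mm and 10.7 degrees, less where a joint would pass 70% of its speed; a pose out of reach is approached as far as the arm can. A call with a gripper value outside its range is refused whole. The fingers move at their own pace and stop on an object; the grip force is fixed at half the most. Time passes only in rows, so rows that repeat a pose let the fingers close. It gives the time, the measured TCP pose, the force, the opening and the grip force at its end, in the units of the state.
- robot.get_obs(): the state, without advancing time (a new reading comes with each control period).
- robot.snapshot(name): name is "scene" or "side" or "wrist"; returns a dict with "image" (400x640x3 uint8, red, green, blue), "z_map" (400x640 float32, m along the optical axis (not along the pixel's ray), 0 where there is no reading), "mtx" (3x3 intrinsics, pixels), "D" ([k1, k2, p1, p2, k3] as OpenCV has them; the pictures are not rectified), "R" (3x3) and "t" (3): a world point X has camera coordinates R X + t. Camera axes: x right, y down, z forward; pixel columns grow to the right and rows downward; lengths in m; the calibration is good to about 2 mm. A picture is of the moment at which its call begins.
- robot.close_job(): hands the job in; it is judged then, once.
The state is a dict: "time": time; "joint_positions": joint angles; "qvel": joint speeds; "joint_torque": joint torques, N m; "tool_pos": TCP position; "ee_rot": TCP orientation; "wrist_force": force on the tool from outside, world axes, zero at the start; "wrist_torque": the same for the moment, N m; "width": finger opening in m; "finger_force": force on a finger pad.
Only numpy, scipy, OpenCV 4.12 (cv2) and the standard library are available. Lean on these libraries where they do the work, as an engineer would, in place of code of your own. Each camera call takes 0.05 s, during which the arm holds its last target. There are 200 camera calls.

## Working session

There is one attempt and no reset: what is moved stays moved. The work goes in short steps, Python scripts to look and compute and a tool call to move; the robot and the scene stay as the last step left them, time stands still between calls to the robot, and variables do not carry over. Pictures are saved under pics/ and viewed, at most 10 in all, crops included, and the job is handed in when it is done.

Besides the shell and the picture viewer there is one more tool, called after "Request:" in YAML: its name, and indented under it one key for each argument. carry_out: Moves the arm, as the interface text tells. Its arguments: {"type":"object","properties":{"steps":{"type":"array","items":{"type":"array"}}},"required":["steps"]}

```bash
mkdir -p pics
cat > h.py <<'E'
import numpy as np, cv2, pickle
from bench import robot
def snap(n,tag):
    s=robot.snapshot(n); pickle.dump(s,open(f'{tag}.pkl','wb'))
    cv2.imwrite(f'pics/{tag}.png',s['image'][:,:,::-1]); return s
def ray(s,u,v):
    p=cv2.undistortPoints(np.array([[[u,v]]],float),s['mtx'],s['D'])[0,0]
    R=np.array(s['R']);t=np.array(s['t']); return -R.T@t, R.T@np.array([p[0],p[1],1.])
def plane(s,u,v,z):
    o,d=ray(s,u,v); return o+d*(z-o[2])/d[2]
def depth(s,u,v):
    o,d=ray(s,u,v); return o+d*float(s['z_map'][int(v),int(u)])
E
python3 - <<'E'
from h import *
a=snap('scene','scene0');b=snap('side','side0')
cv2.imwrite('pics/both0.png',cv2.resize(np.vstack([a['image'],b['image']])[:,:,::-1],None,fx=.75,fy=.75))
for s in(a,b): print(-np.array(s['R']).T@s['t'], s['R'][2])
print(robot.get_obs())
E
```

```text
[ 1.25958891 -0.37340818  0.91910541] [-0.64054981  0.28193864 -0.71428744]
[0.48883701 0.67276294 0.75927383] [ 0.03861361 -0.71884502 -0.69409713]
{'time': 0.1, 'joint_positions': array([ 1.08689371e+00,  8.78837662e-02,  1.37207147e+00, -1.17193120e-05,
        1.68361898e+00, -1.03097008e-01]), 'qvel': array([ 0.00113104, -0.00113211, -0.0047876 ,  0.00081472,  0.00121513,
       -0.00038962]), 'joint_torque': array([ 1.99478251e-03, -3.41252625e+01, -3.03302693e+01,  7.19877868e-02,
        3.04335065e-02, -1.01553749e-04]), 'tool_pos': array([0.20417548, 0.51012459, 0.18383587]), 'ee_rot': array([-3.13962041e+00, -1.92346119e-04,  2.76078555e+00]), 'wrist_force': array([-0.49696213,  0.15980387, -0.0238357 ]), 'wrist_torque': array([ 0.00469434, -0.02164323,  0.02882281]), 'finger_force': 0.0, 'width': 0.09400950935202049}
```

View pics/scene0.png

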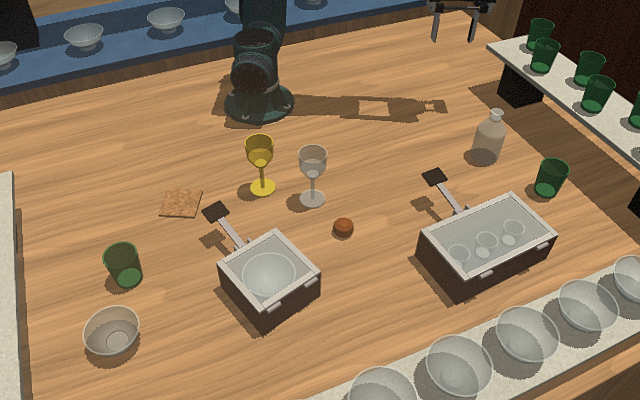

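View pics/side0.png

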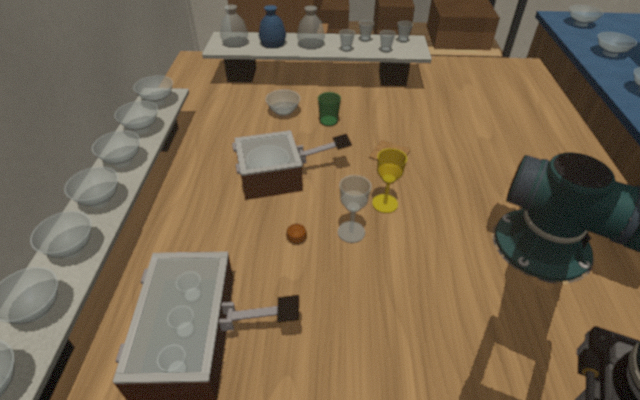

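The scene view shows the wide case with three cups at about (488,235) and its black pad at (434,177). The square case with one bowl is at (270,275), with its pad at (215,212). The clear glass foot is at (313,199), and the yellow look-alike is at (262,187). In the side view the wide case's pad is at (288,308) and the clear glass foot at (351,232). The candidate pads are scene (434,177) and (215,212). The first is meant, because its case is wide and holds three cups.

Run:
```python
from h import *
a=pickle.load(open('scene0.pkl','rb'));b=pickle.load(open('side0.pkl','rb'))
def cen(s,u,v,r=20):
    im=s['image'][v-r:v+r,u-r:u+r].max(2); m=(im<50).astype(np.uint8)
    n,l,st,c=cv2.connectedComponentsWithStats(m)
    k=1+np.argmax(st[1:,4]); return c[k]+[u-r,v-r],st[k]
def tri(p,q):
    (o1,d1),(o2,d2)=ray(a,*p),ray(b,*q)
    A=np.stack([d1,-d2],1);k=np.linalg.lstsq(A,o2-o1,rcond=None)[0]
    P,Q=o1+k[0]*d1,o2+k[1]*d2; return (P+Q)/2,np.linalg.norm(P-Q)
for n,p,q in(('wide',(434,177),(288,308)),('sq',(215,212),(342,142))):
    p,s1=cen(a,*p,15);q,s2=cen(b,*q,15); print(n,p,s1,q,s2,tri(p,q),depth(a,*p),depth(b,*q))
print('glass foot',plane(a,313,199,0),plane(b,351,232,0),'yellow',plane(a,262,187,0),plane(b,385,203,0))
# lid corners of wide case (top 88mm)
print('lid scene',[plane(a,*c,.088).round(3) for c in((420,230),(516,195),(557,234),(459,277))])
print('lid side',[plane(b,*c,.088).round(3) for c in((157,255),(229,254),(213,378),(116,383))])
c=lambda s,u,v:cv2.resize(s['image'][v-75:v+75,u-90:u+90,::-1],(400,333),interpolation=cv2.INTER_CUBIC)
cv2.imwrite('pics/crop1.png',np.hstack([c(a,480,220),c(b,220,310)]))
```

```text
wide [437.82352941 170.29411765] [12  6 14  8 17] [287.89130435 308.51449275] [  5   3  20  26 414] (array([0.55467435, 0.25816125, 0.09677617]), np.float64(0.002314899999079294)) [0.54716422 0.26341843 0.08940418] [0.55665852 0.25219455 0.08590483]
sq [216. 202.] [16  5  1  1  1] [341.58536585 141.24390244] [  8   8  15  13 123] (array([ 0.45770437, -0.24742408,  0.09667219]), np.float64(0.015834601700051684)) [ 0.44124943 -0.2490707   0.0902143 ] [ 0.46281061 -0.25290884  0.08546745]
glass foot [ 0.43726623 -0.01189882  0.        ] [ 4.36459892e-01 -1.36782998e-02  1.11022302e-16] yellow [ 0.34724731 -0.11351413  0.        ] [ 0.35022811 -0.11527735  0.        ]
lid scene [array([0.69 , 0.125, 0.088]), array([0.688, 0.385, 0.088]), array([0.819, 0.392, 0.088]), array([0.826, 0.132, 0.088])]
lid side [array([0.826, 0.145, 0.088]), array([0.684, 0.136, 0.088]), array([0.662, 0.384, 0.088]), array([0.812, 0.4  , 0.088])]
```

View pics/crop1.png

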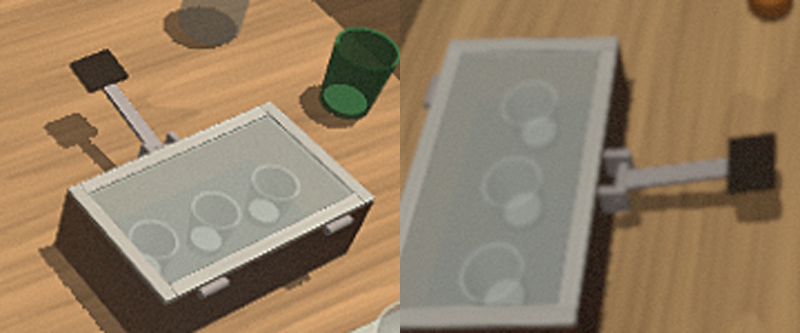

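The crop confirms the case: three cups under the wide lid, with the black pad on its arm. I'll check the clear bottle near the path before moving.

Run:
```python
from h import *
a=pickle.load(open('scene0.pkl','rb'))
print(plane(a,434.5,176.5,.088),plane(a,485,157,0),plane(a,548,192,0))
for p in((495,112),(495,118),(489,140),(450,38),(465,38)):print(p,depth(a,*p))
```

```text
[0.56118771 0.24523811 0.088     ] [0.47591966 0.48153741 0.        ] [0.65225133 0.55033214 0.        ]
(495, 112) [0.46888845 0.4757793  0.14709524]
(495, 118) [0.48002599 0.47003466 0.13762774]
(489, 140) [0.49594783 0.45522913 0.08282433]
(450, 38) [-0.11347009  0.76944206  0.00130059]
(465, 38) [-0.09279671  0.82099016  0.00156616]
```

Request:
carry_out:
  steps:
    - [[-0.05,-0.013,0],-0.3,1]
    - [[-0.1,-0.026,0],-0.6,1]
    - [[-0.155,-0.04,0],-0.9,1]
    - [[-0.21,-0.054,0],-1.2,1]
    - [[-0.265,-0.068,0],-1.5,1]
    - [[-0.32,-0.082,0],-1.8,1]
    - [[-0.37,-0.095,0],-2.0,1]
    - [[-0.425,-0.109,0],-2.2,1]
    - [[-0.425,-0.109,0],-2.2,1]
    - [[-0.425,-0.109,0],-2.2,1]

```text
time: 1.35
tool_pos: [0.558, 0.2515, 0.1842]
ee_rot: [3.141, -0.002, -3.139]
wrist_force: [-0.8, -0.3, -0.2]
width: 0.0008
finger_force: 0.0
```

Run:
```python
from h import *
o=robot.get_obs();print(o['time'],o['tool_pos'],o['ee_rot'],o['width'],o['wrist_force'])
w=snap('wrist','w1');s=snap('side','s1')
hsv=w['image'].max(2);print(-np.array(w['R']).T@w['t'])
cv2.imwrite('pics/w1s.png',cv2.resize(np.hstack([w['image'],s['image']])[:,:,::-1],(800,250),interpolation=cv2.INTER_AREA))
```

```text
1.35 [0.55795084 0.25151933 0.18416121] [ 3.14144799e+00 -1.77007044e-03 -3.13895918e+00] 0.0008463049744573912 [-0.776712   -0.30934982 -0.18627443]
[0.48758531 0.25145628 0.38374168]
```

View pics/w1.png

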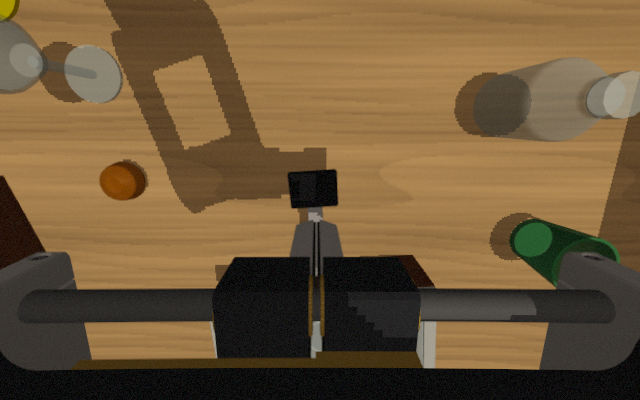

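The wrist view shows the whole black pad, centred at about (313,188), just ahead of the closed fingertips at (317,220). The clear glass foot is far off at (95,75).

Run:
```python
from h import *
w=pickle.load(open('w1.pkl','rb'))
m=(w['image'][165:212,280:345].max(2)<45).astype(np.uint8)
n,l,st,c=cv2.connectedComponentsWithStats(m);k=1+np.argmax(st[1:,4]);p=c[k]+[280,165]
pts=np.argwhere(l==k)[:,::-1].astype(np.float32);r=cv2.minAreaRect(pts)
print(p,st[k],r);print(plane(w,*p,.088),depth(w,*p),[plane(w,*(q+[280,165]),.088).round(3) for q in cv2.boxPoints(r)])
```

```text
[312.71926714 188.22813239] [   8    5   50   38 1692] ((32.551727294921875, 23.37931251525879), (36.172767639160156, 48.03461456298828), 86.633544921875)
[0.55434975 0.24804712 0.088     ] [0.5542381  0.24805282 0.0884946 ] [array([0.537, 0.223, 0.088]), array([0.534, 0.271, 0.088]), array([0.572, 0.274, 0.088]), array([0.575, 0.224, 0.088])]
```

Request:
carry_out:
  steps:
    - [[0.004,-0.003,0.03],0,1]
    - [[0.004,-0.003,0.06],0,1]
    - [[0.004,-0.003,0.08],0,1]
    - [[0.004,-0.003,0.09],0,1]
    - [[0.004,-0.003,0.097],0,1]
    - [[0.004,-0.003,0.104],0,1]
    - [[0.004,-0.003,0.111],0,1]
    - [[0.004,-0.003,0.118],0,1]
    - [[0.004,-0.003,0.125],0,1]
    - [[0.004,-0.003,0.132],0,1]

```text
time: 2.7
tool_pos: [0.5538, 0.2486, 0.0553]
ee_rot: [3.141, -0.001, -3.138]
wrist_force: [-5.8, -0.6, 10.7]
width: 0.0005
finger_force: 5.0
```

Run:
```python
from h import *
o=robot.get_obs();print(o['time'],o['tool_pos'],o['wrist_force'])
s=snap('side','s2');a=snap('scene','a2')
cv2.imwrite('pics/v2.png',np.hstack([a['image'][80:330,240:640],s['image'][150:400,0:400]])[:,:,::-1])
```

```text
2.7 [0.55377214 0.24864559 0.05534656] [-5.76026516 -0.58721684 10.68891272]
```

View pics/v2.png

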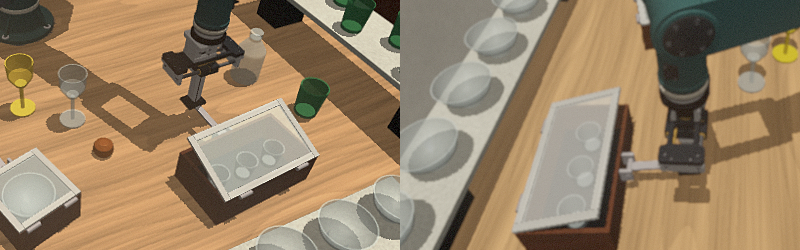

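Both views show the wide lid standing open, at about (255,150) in the left half and (570,150) in the right half. The clear glass is untouched and the square lid is shut. I'll press slightly further and hold.

Request:
carry_out:
  steps:
    - [[0,0,0.002],0,1]
    - [[0,0,0.004],0,1]
    - [[0,0,0.004],0,1]
    - [[0,0,0.004],0,1]
    - [[0,0,0.004],0,1]
    - [[0,0,0.004],0,1]
    - [[0,0,0.004],0,1]
    - [[0,0,0.004],0,1]
    - [[0,0,0.004],0,1]
    - [[0,0,0.004],0,1]

```text
time: 4.05
tool_pos: [0.5535, 0.2486, 0.0504]
ee_rot: [3.141, -0.002, -3.138]
wrist_force: [-4.8, -1.2, 7.2]
width: 0.0001
finger_force: 3.3
```

Run:
```python
from h import *
a=pickle.load(open('side0.pkl','rb'));b=snap('side','s3')
o=robot.get_obs();print(o['time'],o['tool_pos'],o['wrist_force'])
z=b['z_map']; pts=[depth(b,u,v) for v in range(235,395,3) for u in range(100,235,3) if z[v,u]>0]
pts=np.array(pts); t=pts[(pts[:,2]>.1)&(abs(pts[:,1]-.255)<.14)&(pts[:,0]>.64)]
print(len(t),t.max(0)); A=np.c_[t[:,:2],np.ones(len(t))]; g=np.linalg.lstsq(A,t[:,2],rcond=None)[0]; print(np.degrees(np.arctan(np.hypot(*g[:2]))))
```

```text
4.1 [0.55348496 0.24859945 0.05037251] [-4.62611401 -1.09110235  7.6519232 ]
770 [0.80618757 0.39444992 0.151657  ]
25.017308831615296
```

Run:
```python
from h import *
b=pickle.load(open('s3.pkl','rb'))
cv2.imwrite('pics/v3.png',cv2.resize(b['image'][200:400,80:320,::-1],(720,600)))
```

```text
(no output)
```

View pics/v3.png

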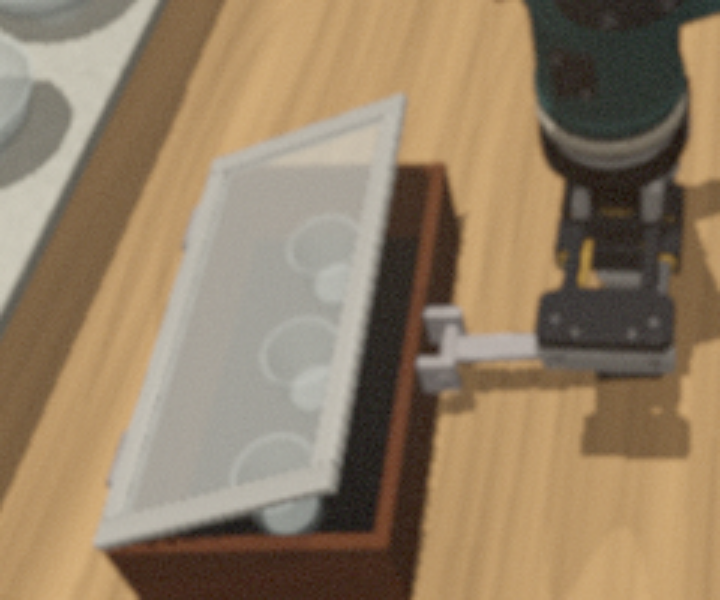

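The lid's front corners are at side pixels (214,232) and (192,363), and its hinge corners at (152,254) and (113,382). I'll work out the angle from these.

Run:
```python
from h import *
b=pickle.load(open('s3.pkl','rb'))
h1,h2=plane(b,151.7,254.3,.085),plane(b,112.7,381.7,.085);n=(h2-h1)/np.linalg.norm(h2-h1);print(h1,h2)
for h,p in((h1,(214,232.3)),(h2,(191.7,363.3))):
    o,d=ray(b,*p);P=o+d*((h-o)@n)/(d@n);v=P-h;print(P,np.linalg.norm(v),np.degrees(np.arctan2(v[2],np.hypot(*v[:2]))))
```

```text
[0.83880169 0.14180127 0.085     ] [0.81953239 0.39717969 0.085     ]
[0.70552555 0.13174506 0.14631855] 0.14704972559148596 24.644822420054425
[0.68479569 0.38701328 0.14167668] 0.1465250176698145 22.755872229285583
```

The lid is only about 24° open, though the TCP is 38 mm below the pad's rest height, so the fingertips may have slipped. I'll look closer.

Run:
```python
from h import *
w=snap('wrist','w4');a=snap('scene','a4')
c=lambda i,s:cv2.resize(i[:,:,::-1],s,interpolation=cv2.INTER_CUBIC)
cv2.imwrite('pics/v4.png',np.hstack([c(a['image'][110:260,380:560],(400,333)),c(w['image'][130:280,230:410],(400,333))]))
```

```text
(no output)
```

View pics/v4.png

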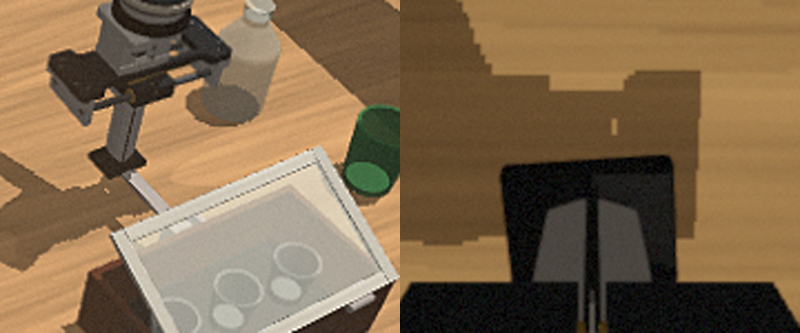

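Run:
```python
from h import *
a=pickle.load(open('a4.pkl','rb'));w=pickle.load(open('w4.pkl','rb'))
f=lambda x,y,u0,v0:(u0+x*180/400,v0+y*150/333)
for p in((520,180),(580,185),(650,180),(520,250),(660,250)):
    q=f(p[0]-400,p[1],230,130);print('w',q,depth(w,*q).round(4))
for p in((100,160),(140,163),(113,170)):
    q=f(*p,380,110);print('a',depth(a,*q).round(4))
# lid angle from scene: front corners, plane through hinge corners
h1,h2=np.array([.835,.138,.085]),np.array([.820,.397,.085]);n=(h2-h1)/np.linalg.norm(h2-h1)
for h,p in((h1,(113,235)),(h2,(318,150))):
    o,d=ray(a,*f(*p,380,110));P=o+d*((h-o)@n)/(d@n);v=P-h;print(P,np.linalg.norm(v),np.degrees(np.arctan2(v[2],np.hypot(*v[:2]))),depth(a,*f(p[0]+4,p[1]+6,380,110)))
print(robot.get_obs()['tool_pos'],robot.get_obs()['time'])
```

```text
w (284.0, 211.0810810810811) [0.5381 0.2284 0.0719]
w (311.0, 213.33333333333331) [0.5399 0.2454 0.0706]
w (342.5, 211.0810810810811) [0.5384 0.2653 0.0704]
w (284.0, 242.61261261261262) [0.5601 0.2278 0.0703]
w (347.0, 242.61261261261262) [0.5598 0.2688 0.0706]
a [0.554  0.2267 0.0705]
a [0.5699 0.2684 0.0643]
a [0.5722 0.2315 0.0701]
[0.70678109 0.13057419 0.14673342] 0.1424999880653167 25.67189304871847 [0.71237449 0.13191988 0.14365688]
[0.68569996 0.38922201 0.13926515] 0.1450575954212799 21.968317386407993 [0.69531215 0.38586438 0.14064357]
[0.5534857  0.2486157  0.05037913] 4.2
```

The depth readings show the pad top at 70 mm while the TCP reads 50 mm. The fingertips are well placed but the lever is only pressed 17 mm, so I'll press about 18 mm more.

Request:
carry_out:
  steps:
    - [[0,0,0.005],0,1]
    - [[0,0,0.01],0,1]
    - [[0,0,0.014],0,1]
    - [[0,0,0.018],0,1]
    - [[0,0,0.018],0,1]
    - [[0,0,0.018],0,1]

```text
time: 4.95
tool_pos: [0.5536, 0.2486, 0.032]
ee_rot: [3.141, -0.001, -3.138]
wrist_force: [-4.4, -0.2, 5.7]
width: 0.0005
finger_force: 3.1
```

Run:
```python
from h import *
o=robot.get_obs();print(o['time'],o['tool_pos'],o['wrist_force'])
w=snap('wrist','w5');a=snap('scene','a5');b=snap('side','s5')
for q in((284,211),(342,211),(284,240),(345,240)): print(depth(w,*q).round(4))
cv2.imwrite('pics/v5.png',np.hstack([cv2.resize(i[:,:,::-1],(400,333),interpolation=cv2.INTER_CUBIC) for i in(a['image'][110:260,380:560],b['image'][200:400,80:320])]))
```

```text
4.95 [0.55363891 0.24864294 0.03197377] [-4.37488915 -0.17178082  5.73019004]
[0.5395 0.228  0.0493]
[0.5392 0.2653 0.0499]
[0.5583 0.2279 0.0521]
[0.5581 0.2675 0.0523]
```

View pics/v5.png

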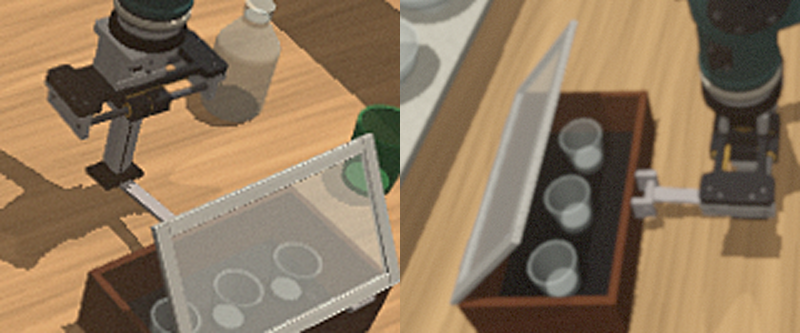

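The lid now stands wide open, with front corners at (575,25) and (518,240) in the right half. The pad is at about 51 mm, which means roughly 53°. I'll hold it there.

Request:
carry_out:
  steps:
    - [[0,0,0.001],0,1]
    - [[0,0,0.001],0,1]
    - [[0,0,0.001],0,1]
    - [[0,0,0.001],0,1]
    - [[0,0,0.001],0,1]
    - [[0,0,0.001],0,1]
    - [[0,0,0.001],0,1]
    - [[0,0,0.001],0,1]
    - [[0,0,0.001],0,1]
    - [[0,0,0.001],0,1]

```text
time: 6.35
tool_pos: [0.5537, 0.2486, 0.031]
ee_rot: [3.141, -0.001, -3.138]
wrist_force: [-3.5, -0.5, 4.8]
width: 0.0007
finger_force: 3.0
```

Request:
carry_out:
  steps:
    - [[0,0,0],0,1]
    - [[0,0,0],0,1]
    - [[0,0,0],0,1]
    - [[0,0,0],0,1]
    - [[0,0,0],0,1]
    - [[0,0,0],0,1]
    - [[0,0,0],0,1]
    - [[0,0,0],0,1]
    - [[0,0,0],0,1]
    - [[0,0,0],0,1]

```text
time: 7.6
tool_pos: [0.5537, 0.2487, 0.031]
ee_rot: [3.141, -0.001, -3.138]
wrist_force: [-3.8, -0.2, 5.7]
width: 0.0005
finger_force: 3.0
```

Request:
carry_out:
  steps:
    - [[0,0,-0.007],0,1]
    - [[0,0,-0.014],0,1]
    - [[0,0,-0.021],0,1]
    - [[0,0,-0.028],0,1]
    - [[0,0,-0.035],0,1]
    - [[0,0,-0.045],0,1]
    - [[0,0,-0.07],0,1]
    - [[0,0,-0.11],0,1]
    - [[0,0,-0.14],0,1]
    - [[0,0,-0.15],0,1]

```text
time: 8.85
tool_pos: [0.5548, 0.2487, 0.1818]
ee_rot: [3.141, 0.002, -3.138]
wrist_force: [0.3, 0.1, 0.8]
width: 0.0005
finger_force: 0.0
```

Request:
carry_out:
  steps:
    - [[0,0,0],0,1]
    - [[0,0,0],0,1]
    - [[0,0,0],0,1]
    - [[0,0,0],0,1]
    - [[0,0,0],0,1]
    - [[0,0,0],0,1]
    - [[0,0,0],0,1]
    - [[0,0,0],0,1]

```text
time: 9.85
tool_pos: [0.5545, 0.2485, 0.18]
ee_rot: [3.141, 0.0, -3.138]
wrist_force: [0.5, -0.7, 0.2]
width: 0.0003
finger_force: 0.0
```

Run:
```python
from h import *
o=robot.get_obs();print(o['time'],o['tool_pos'],o['wrist_force'])
a=snap('scene','a6');b=snap('side','s6')
cv2.imwrite('pics/v6.png',np.hstack([a['image'][80:380,200:600],b['image'][100:400,0:400]])[:,:,::-1])
```

```text
9.85 [0.5545031  0.24847842 0.17998785] [ 0.48991323 -0.68623579  0.20781425]
```

View pics/v6.png

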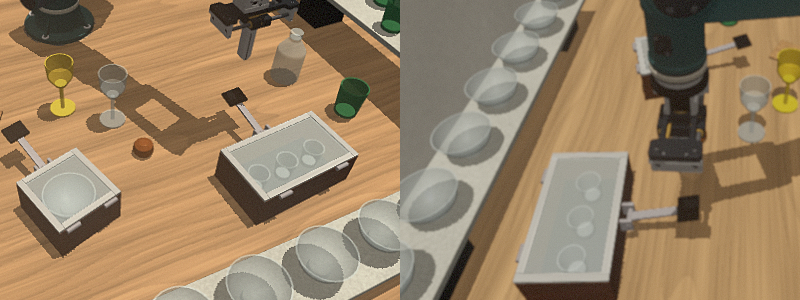

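Both lids are shut, at (288,150) and (70,185) in the left half. The clear glass stands where it was, with its foot at (113,119), and the arm is clear of everything. I'm handing in.

```bash
python3 -c "
from bench import robot
print(robot.close_job())"
```

```text
the job is handed in; nothing more can be done
None
```

I pressed the wide case's lever until its lid stood open at about 53°, held it for about 3 s and released it; afterwards both lids were shut and the stemmed glass was where it started, and I handed the job in, though the hand-in returned no verdict.

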